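# Unstack the closet boxes onto their shelf boards

### The job

Take the stack of closet boxes apart and set each box, and the round tin, on the white shelf board whose liner has its own colour: flat on the liner, in the middle, lengthwise along the board. Keep every box and the tin upright all the way, do not shift the glass jar of screws, and let go of everything.

Things in the scene. Friction and masses are not known exactly. Their poses are not given: they have to be found in the camera images.
- yellow_box: yellow closed rigid box, 185 mm long, 64 wide, 42 high, flat top, a thin dark lid seam and a small brass catch at each end; bottom of the stack, standing on the table. Origin: centre of the underside; x along the length, y across, z up. Plain smooth sides: grip it across its width. 0.1 to 0.5 kg.
- blue_box: blue closed rigid box, 145 mm long, 60 wide, 38 high, flat top, a thin dark lid seam and a small brass catch at each end; second in the stack, on the yellow box. Origin: centre of the underside; x along the length, y across, z up. Plain smooth sides: grip it across its width. 0.1 to 0.5 kg.
- green_box: green closed rigid box, 105 mm long, 56 wide, 36 high, flat top, a thin dark lid seam and a small brass catch at each end; third in the stack, on the blue box. Origin: centre of the underside; x along the length, y across, z up. Plain smooth sides: grip it across its width. 0.1 to 0.5 kg.
- red_tin: red closed round tin, 54 mm diameter, 32 high, flat top, thin steel line round it; top of the stack, on the green box. Origin: centre of the underside; z up. About 0.1 kg. In the stack all lie nearly along one another (within 5 degrees) and nearly centred (within 5 mm on the one below).
- yellow_shelf: fixed short white shelf board with a yellow liner, the place for the yellow box: 225 mm long, 90 wide; liner's top 12 mm above the table; a white cleat 8 mm thick at each end of its length rises 8 mm above the liner (209 mm clear between the cleats); long sides open. Origin: centre of the underside; x along the length, y across, z up.
- blue_shelf: fixed short white shelf board with a blue liner, the place for the blue box: 185 mm long, 86 wide; liner's top 12 mm above the table; a white cleat 8 mm thick at each end of its length rises 8 mm above the liner (169 mm clear between the cleats); long sides open. Origin: centre of the underside; x along the length, y across, z up.
- green_shelf: fixed short white shelf board with a green liner, the place for the green box: 145 mm long, 82 wide; liner's top 12 mm above the table; a white cleat 8 mm thick at each end of its length rises 8 mm above the liner (129 mm clear between the cleats); long sides open. Origin: centre of the underside; x along the length, y across, z up.
- red_shelf: fixed short white shelf board with a red liner, the place for the red tin: 94 mm long, 80 wide; liner's top 12 mm above the table; a white cleat 8 mm thick at each end of its length rises 8 mm above the liner (78 mm clear between the cleats); long sides open. Origin: centre of the underside; x along the length, y across, z up.
- screw_jar: clear glass jar of brass screws with a white lid, 52 mm diameter, 68 high, loose, standing among the shelf boards, near the middle. Not to be disturbed. Origin: centre of the underside; z up.
Not all that is in view belongs to the job. Leave any black or purple look-alike of the red_tin alone.

How it is judged:
By the outcome, as a careful person would: the job done as asked, in the order asked, and still so for the second after the job is handed in, with the robot touching nothing.
It also fails if it takes over 122 s, if anything falls off the work surface, if the arm or the gripper's body presses on something with over 40 N, if the wrist force passes 120 N, or if a joint passes its speed limit or range.

### The arm

A 6-joint arm with a two-finger parallel gripper is mounted at the origin on the work surface. World frame = base frame: x ahead of the robot, y to its left, z up, the work surface at z = 0. Lengths are in mm, angles in rad, forces in N, time in s.
With the tool pointing down it reaches from about 350 to 850 mm from the base axis. Payload 8.1 kg.
Tool frame: the origin (TCP) lies on the centre line of the jaws, within the pads' length; the fingertips stand 11 mm ahead of it and the grasp point (between the pads) lies 8 mm behind it; z points along the fingers, y is the line along which they close (so a half turn about z gives the same grasp; the last joint's range is limited). The gripper opens to 93 mm and grips with 3 to 60 N. Pads are 15 mm wide; open, the fingers measure 128 mm over their backs; the gripper's body (75 mm by 188 mm) begins 65 mm behind the grasp point.
Start: joints at [-1.219, 0.13, 1.488, -0, 1.523, -0.085], TCP at [253.845, -543.662, 229.635] pointing down, gripper open.
Joint ranges: [-2.96, 2.96], [-0.89, 2.26], [0.02, 2.5], [-1.34, 4.48], [0, 2.73], [-2.66, 2.66]. Speed limits (rad/s): [2.39, 2.39, 2.79, 3.14, 3.14, 3.14].

### API

Orientations are given as a unit quaternion [w, x, y, z].
In Python, from workcell import ctrl, get_image, camera_info gives the robot as it stands. The module is installed in compiled form; this text tells all that it offers.
- The arm moves only by the shell command python3 -m inch 'ROWS'. ROWS is JSON, a list of rows, each a list of 3 entries, a list of its own where there are three numbers: the finger opening in m, from 0 to 0.093, then the shift along the world's x, y, z in m, then the turn about the world's z in rad. A call has 1 to 12 rows; each row is the pose to reach, as a shift and turn from the pose commanded when the call began; what a row does not reach only later rows make up. A row lasts 1/8 s, in which the tool goes at most 62.5 mm and 10.7 degrees, less where a joint would pass 70% of its speed; a pose out of reach is approached as far as the arm can. A call with a gripper value outside its range is refused whole. The fingers move at their own pace and stop on an object; the grip force is fixed at half the most. Time passes only in rows, so rows that repeat a pose let the fingers close. It gives the time, the measured TCP pose, the force, the opening and the grip force at its end, in the units of the state.
- ctrl.get_state(): the state, without advancing time (a new reading comes with each control period).
- get_image(name): name is "scene" or "top"; returns the picture (384x512x3 uint8, red, green, blue); there is no depth.
- camera_info(name): a dict with "camera_matrix" (3x3 intrinsics, pixels), "k1" (the pictures are not rectified: a ray, as slopes to the right and down, at radius r is drawn at 1 + k1 r^2 times it, then the intrinsics apply), "position" and "attitude" of the camera in the world. Camera axes: x right, y up, looking along -z (the intrinsics and any distortion apply to the point x, -y, -z); pixel columns grow to the right and rows downward; lengths in mm; the calibration is good to about 2 mm. A picture is of the moment at which its call begins. camera_info takes no time and is no camera call.
- ctrl.hand_in(): hands the job in; it is judged then, once.
The state is a dict: "t": time; "joints": joint angles; "joint_vel": joint speeds; "tau": joint torques, N m; "tool_pos": TCP position; "ee_rot": TCP orientation; "contact_force": force on the tool from outside, world axes, zero at the start; "moment": the same for the moment, N m; "grip_width": opening from 0.0 (shut) to 1.0 (fully open); "finger_force": force on a finger pad.
Only numpy, scipy, OpenCV 4.12 (cv2) and the standard library are available. Lean on these libraries where they do the work, as an engineer would, in place of code of your own. Each camera call takes 0.05 s, during which the arm holds its last target. There are 200 camera calls.

## Working session

There is one attempt and no reset: what is moved stays moved. The work goes in short steps, Python scripts to look and compute and a shell command to move; the robot and the scene stay as the last step left them, time stands still between calls to the robot, and variables do not carry over. Pictures are saved under pics/ and viewed, at most 14 in all, crops included, and the job is handed in when it is done.

```bash
mkdir -p pics; ls; python3 - <<'E'
from workcell import ctrl,get_image,camera_info
import cv2
for n in("scene","top"):
    print(n,camera_info(n)); cv2.imwrite(f"pics/{n}0.png",get_image(n)[:,:,::-1])
s=ctrl.get_state();print(s)
E
```

```text
pics
scene {'camera_matrix': array([[422.17016547,   0.        , 260.41611995],
       [  0.        , 422.17016547, 191.46884804],
       [  0.        ,   0.        ,   1.        ]]), 'k1': -0.050390613650780604, 'position': array([1221.11923747, -592.30513652,  703.66870186]), 'attitude': array([0.79629359, 0.43246449, 0.20771008, 0.36843929])}
top {'camera_matrix': array([[382.53767695,   0.        , 254.36049272],
       [  0.        , 382.53767695, 192.91397458],
       [  0.        ,   0.        ,   1.        ]]), 'k1': -0.06970307353076388, 'position': array([343.91976766,  -9.79617856, 897.40990234]), 'attitude': array([-0.69955203, -0.07224332,  0.07202816,  0.70726219])}
{'t': 0.1, 'joints': array([-1.21939204e+00,  1.31088700e-01,  1.48915702e+00, -5.17972416e-06,
        1.52300202e+00, -8.54339116e-02]), 'joint_vel': array([ 0.00119572, -0.00012882, -0.00175922,  0.00071622,  0.00034071,
       -0.0001269 ]), 'tau': array([ 8.32001951e-04, -5.61341321e+01, -4.93095195e+01,  7.70145538e-02,
        2.91218469e-02, -4.28016688e-05]), 'tool_pos': array([ 253.67637309, -543.19334135,  228.69784043]), 'ee_rot': array([-8.19895132e-04,  9.76240868e-01,  2.16686600e-01, -1.12291088e-04]), 'contact_force': array([ 0.11292054, -0.48058171,  0.75944556]), 'moment': array([-0.00599069,  0.03430425,  0.02808209]), 'finger_force': 0.0, 'grip_width': 0.9989513482994771}
```

View pics/top0.png

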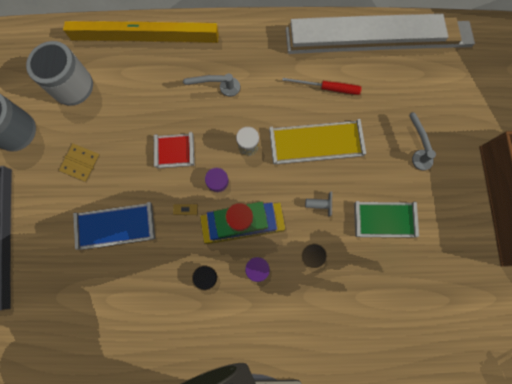

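View pics/scene0.png

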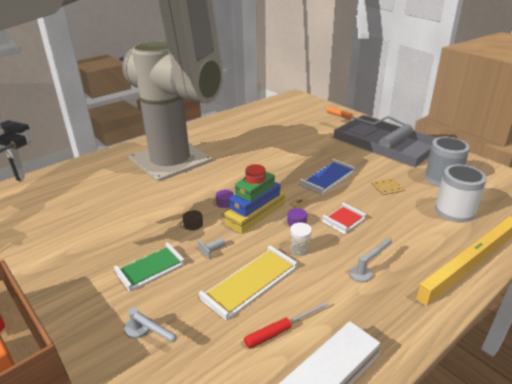

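The top view shows the stack at about (242,221) with the red tin at (238,217). The boards are yellow (317,142), blue (114,227), green (387,219) and red (173,150), and the jar lid is at (248,138). The look-alikes are purple at (217,180) and (257,269), and black at (205,278) and (314,256). In the scene view the tin is at (256,174), and the boards are yellow (250,280), blue (327,176), green (150,266) and red (345,218).

```bash
cat > h.py <<'E'
import numpy as np,cv2
from scipy.spatial.transform import Rotation as R
from workcell import ctrl,get_image,camera_info
HSV={'yellow':((22,120,90),(32,255,255)),'blue':((105,120,50),(125,255,255)),'green':((50,100,40),(80,255,255)),'red':((172,140,70),(188,255,255))}
def mask(im,c):
    h=cv2.cvtColor(im,cv2.COLOR_RGB2HSV)
    if c=='red': h[...,0]=np.where(h[...,0]<9,h[...,0]+180,h[...,0])
    return cv2.inRange(h,*HSV[c])
def blob(im,c,px,roi=60,z=None):
    """contour of the blob of colour c nearest px"""
    cs,_=cv2.findContours(mask(im,c),cv2.RETR_EXTERNAL,cv2.CHAIN_APPROX_NONE)
    cs=[k for k in cs if cv2.contourArea(k)>60]
    k=min(cs,key=lambda k:-cv2.pointPolygonTest(k,tuple(map(float,px)),True))
    return k[:,0,:].astype(float)
def rays(n,p):
    i=camera_info(n);K=i['camera_matrix']
    u=cv2.undistortPoints(np.float64(p).reshape(-1,1,2),K,np.array([i['k1'],0,0,0,0.]))[:,0]
    q=i['attitude'];d=R.from_quat(np.r_[q[1:],q[0]]).apply(np.c_[u[:,0],-u[:,1],-np.ones(len(u))])
    return i['position'],d
def cast(n,p,z):
    o,d=rays(n,p);return o+d*((z-o[2])/d[:,2])[:,None]
def rect(P):
    """centre, length, width, axis angle of points in the plane"""
    (c,(a,b),t)=cv2.minAreaRect(np.float32(P[:,:2]));t=np.radians(t)
    if b>a:a,b=b,a;t+=np.pi/2
    return np.array(c),a,b,(t+np.pi/2)%np.pi-np.pi/2
def tri(p1,p2):
    """closest point of rays (origin, through-point) pairs"""
    A=[];B=[]
    for o,t in(p1,p2):
        d=(t-o)/np.linalg.norm(t-o);M=np.eye(3)-np.outer(d,d);A.append(M);B.append(M@o)
    x=np.linalg.solve(sum(A),sum(B));return x,[np.linalg.norm(m@x-b) for m,b in zip(A,B)]
E
cat > m1.py <<'E'
from h import *
I={n:get_image(n) for n in('scene','top')}
S={'yellow':((317,142),(250,280),209,90),'blue':((114,227),(327,176),169,86),'green':((387,219),(150,266),129,82),'red':((173,150),(345,218),78,80)}
for c,(pt,ps,L,W) in S.items():
    q=[]
    for n,p in(('top',pt),('scene',ps)):
        P=cast(n,blob(I[n],c,p),12);C,a,b,t=rect(P);q.append((camera_info(n)['position'],np.r_[C,12]))
        print(c,n,C.round(1),round(a,1),round(b,1),round(t,4))
    x,e=tri(*q);print('   tri',x.round(1),np.round(e,1))
q=[]
for n,p in(('top',(238,217)),('scene',(256,168))):
    k=blob(I[n],'red',p);P=cast(n,k,148);print('tin',n,rect(P),len(k))
P=cast('top',blob(I['top'],'green',(252,215)),116);print('green',rect(P))
E
python3 m1.py; python3 - <<'E'
import cv2,numpy as np
a=cv2.imread('pics/top0.png')[110:300,140:430];b=cv2.imread('pics/scene0.png')[150:260,180:360]
cv2.imwrite('pics/crop.png',np.vstack([cv2.resize(a,(700,350),interpolation=2)[:, :],cv2.resize(b,(700,240),interpolation=2)]))
E
```

```text
yellow top [ 655.3 -165.1] 206.8 77.0 -1.4824
yellow scene [ 658.2 -161.5] 200.6 76.9 -1.4829
   tri [ 656.8 -163.2   11.6] [2.3 2.3]
blue top [452.3 322.7] 165.1 71.4 -1.4411
blue scene [454.5 328. ] 146.6 68.3 -1.4399
   tri [453.9 325.1  11.9] [2.6 2.6]
green top [ 461.7 -320.5] 124.4 66.5 1.5544
green scene [ 464.7 -317.7] 120.0 67.1 1.5632
   tri [ 462.7 -318.9   11.5] [1.9 1.9]
red top [637.5 184.8] 71.2 66.6 -1.527
red scene [640.8 189.3] 64.7 61.3 0.0683
   tri [639.5 187.1  11.3] [2.6 2.6]
tin top (array([451.71411133,  20.98420715]), 52.29092025756836, 50.302093505859375, np.float64(0.7697060193063745)) 73
tin scene (array([474.89239502,   5.04024124]), 88.66915893554688, 48.12063217163086, np.float64(-0.7046162983149928)) 58
green (array([456.79949951,  -7.72059631]), 55.07890319824219, 48.587669372558594, np.float64(0.17483461141666856))
```

View pics/crop.png

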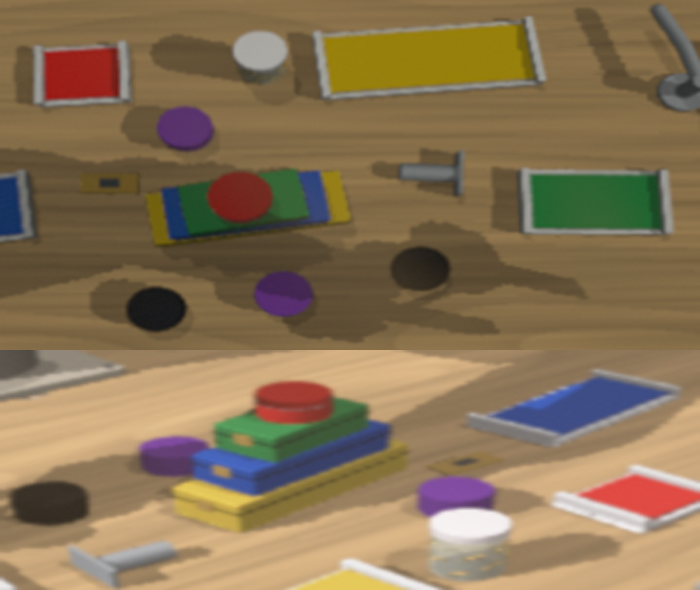

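The boards triangulate to liner heights of 11.3–11.9 mm, which fits the stated 12. The crop shows the tin's top clear of the green box, with its grip line across x free. Next I'll measure the tin more exactly, with its height, and the jar.

```bash
cat > m2.py <<'E'
from h import *
I={n:get_image(n) for n in('scene','top')}
k={n:blob(I[n],'red',p) for n,p in(('top',(238,217)),('scene',(256,168)))}
def farc(n,z,r=27):
    # centre from the far half of the rim (never hidden, never side wall), fixed radius fit
    from scipy.optimize import least_squares
    P=cast(n,k[n],z)[:,:2];o=camera_info(n)['position'][:2];u=P.mean(0)-o;u/=np.linalg.norm(u)
    F=P[(P-P.mean(0))@u>(8 if n=='top' else 15)]
    s=least_squares(lambda x:np.hypot(*(F-x[:2]).T)-x[2],np.r_[P.mean(0),r],bounds=([-1e4,-1e4,r-2],[1e4,1e4,r+.5]))
    return s.x,np.sqrt(np.mean(s.fun**2)),len(F)
for n in k: print(n,farc(n,148))
q=[(camera_info(n)['position'],np.r_[farc(n,148)[0][:2],148]) for n in('top','scene')]
print(tri(*q))
h=cv2.cvtColor(I['top'],cv2.COLOR_RGB2HSV);m=cv2.inRange(h,(0,0,120),(180,60,255));m[:, :225]=0;m[:,270:]=0;m[:115]=0;m[165:]=0
ys,xs=np.nonzero(m);print('jar',cast('top',[[xs.mean(),ys.mean()]],66),len(xs))
E
python3 m2.py
```

```text
top (array([453.48783573,  20.92592987,  25.        ]), np.float64(0.6658426150728436), 29)
scene (array([459.11559607,  18.25414585,  25.        ]), np.float64(1.0593995461698942), 23)
(array([454.27940132,  21.48198033, 144.62508116]), [np.float64(0.50965655570061), np.float64(0.509656555700584)])
jar [[647.30748074   4.22190989  66.        ]] 390
```

```bash
python3 -m inch '[[0.093,[0,0.05,0.06],0.18],[0.093,[0.03,0.11,0.07],0.36],[0.093,[0.06,0.17,0.07],0.54],[0.093,[0.09,0.22,0.07],0.72],[0.093,[0.12,0.28,0.07],0.9],[0.093,[0.15,0.34,0.07],1.08],[0.093,[0.17,0.39,0.07],1.22],[0.093,[0.17,0.39,0.07],1.22]]'
```

```text
t: 1.3
tool_pos: [424.8, -150.4, 299.9]
ee_rot: [0.0, 0.674, 0.739, 0.0]
contact_force: [-0.4, -0.9, -0.4]
grip_width: 1.0
finger_force: 0.0
```

Tin height came out at 144.6 mm against an expected 148, so it's plausible. Going over it, then down with the fingertips just above the green lid.

```bash
python3 -m inch '[[0.093,[0.01,0.06,0],0],[0.093,[0.02,0.12,0],0],[0.093,[0.03,0.1747,0],0],[0.093,[0.03,0.1747,-0.06],0],[0.093,[0.03,0.1747,-0.12],0],[0.093,[0.03,0.1747,-0.150],0],[0.093,[0.03,0.1747,-0.168],0],[0.093,[0.03,0.1747,-0.168],0],[0.05,[0.03,0.1747,-0.168],0],[0.05,[0.03,0.1747,-0.168],0],[0.05,[0.03,0.1747,-0.168],0],[0.05,[0.03,0.1747,-0.168],0]]'
```

```text
t: 2.8
tool_pos: [454.1, 21.0, 132.1]
ee_rot: [0.0, 0.676, 0.737, 0.0]
contact_force: [0.4, 0.2, 0.1]
grip_width: 0.616
finger_force: 0.0
```

```bash
python3 -m inch '[[0.04,[0,0,0],0],[0.04,[0,0,0],0],[0.04,[0,0,0],0],[0.04,[0,0,0],0]]'
```

```text
t: 3.3
tool_pos: [454.0, 21.0, 131.9]
ee_rot: [0.0, 0.676, 0.737, 0.0]
contact_force: [-0.1, -0.4, 4.1]
grip_width: 0.574
finger_force: 30.0
```

```bash
python3 -m inch '[[0.04,[0,0,0.02],0],[0.04,[0,0,0.07],0],[0.04,[0.04,0.04,0.08],0],[0.04,[0.08,0.08,0.08],-0.02],[0.04,[0.12,0.11,0.08],-0.04],[0.04,[0.155,0.14,0.06],-0.04],[0.04,[0.185,0.1635,0.02],-0.04],[0.04,[0.185,0.1635,-0.04],-0.04],[0.04,[0.185,0.1635,-0.08],-0.04],[0.04,[0.185,0.1635,-0.095],-0.04],[0.04,[0.185,0.1635,-0.101],-0.04],[0.04,[0.185,0.1635,-0.101],-0.04]]'; python3 -m inch '[[0.04,[0,0,-0.001],0],[0.04,[0,0,-0.002],0],[0.04,[0,0,-0.003],0],[0.04,[0,0,-0.003],0]]'
```

```text
t: 4.8
tool_pos: [640.0, 184.7, 32.3]
ee_rot: [0.001, 0.691, 0.723, 0.001]
contact_force: [0.4, 0.4, -0.2]
grip_width: 0.577
finger_force: 30.0
t: 5.3
tool_pos: [639.1, 184.6, 28.0]
ee_rot: [0.0, 0.691, 0.723, 0.0]
contact_force: [-0.0, -0.3, 0.4]
grip_width: 0.578
finger_force: 30.0
```

```bash
python3 -m inch '[[0.04,[0,0,-0.0007],0],[0.04,[0,0,-0.0007],0],[0.075,[0,0,-0.0007],0],[0.075,[0,0,-0.0007],0],[0.075,[0,0,-0.0007],0],[0.075,[0,0,0.05],0],[0.093,[0,0,0.11],0],[0.093,[-0.03,-0.03,0.17],0],[0.093,[-0.01,-0.09,0.19],0],[0.093,[0.02,-0.15,0.19],0],[0.093,[0.04,-0.21,0.19],0],[0.093,[0.04,-0.25,0.19],0]]'
cat > m3.py <<'E'
from h import *
I={n:get_image(n) for n in('scene','top')}
for n in I: cv2.imwrite(f'pics/{n}1.png',I[n][:,:,::-1])
cs,_=cv2.findContours(mask(I['top'],'green'),cv2.RETR_EXTERNAL,cv2.CHAIN_APPROX_NONE)
for k in cs:
    if cv2.contourArea(k)>150: print(cv2.boundingRect(k),rect(cast('top',k[:,0],116)))
E
python3 m3.py;python3 -c "
import cv2,numpy as np
a=cv2.imread('pics/top1.png')[110:260,130:330];b=cv2.imread('pics/scene1.png')[140:260,180:380]
cv2.imwrite('pics/c1.png',np.vstack([cv2.resize(a,(640,320),interpolation=2),cv2.resize(b,(640,280),interpolation=2)]))"
```

```text
t: 6.8
tool_pos: [679.5, -67.7, 217.5]
ee_rot: [0.0, 0.691, 0.723, 0.0]
contact_force: [0.5, 0.7, -0.2]
grip_width: 0.998
finger_force: 0.0
(360, 205, 54, 29) (array([ 447.86740112, -284.03775024]), 109.72159576416016, 58.717411041259766, np.float64(1.554427606628888))
```

View pics/c1.png

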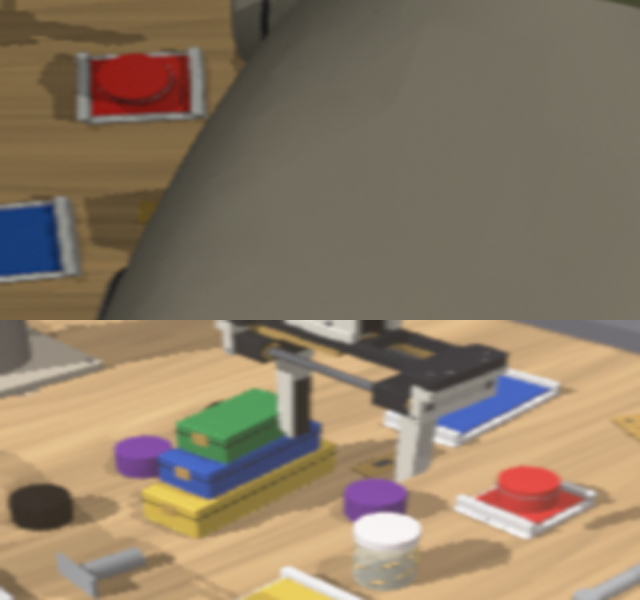

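The tin sits on the red liner at about (528,490) in the crop and is upright. The arm hides the stack in the top view, so I'll move it aside.

```bash
python3 -m inch '[[0.093,[-0.05,-0.03,0.06],0],[0.093,[-0.1,-0.06,0.06],0],[0.093,[-0.15,-0.09,0.06],0],[0.093,[-0.2,-0.12,0.06],0],[0.093,[-0.24,-0.16,0.06],0],[0.093,[-0.25,-0.22,0.06],0],[0.093,[-0.25,-0.28,0.06],0],[0.093,[-0.25,-0.28,0.06],0]]'
cat > m3.py <<'E'
from h import *
import sys
I={n:get_image(n) for n in('scene','top')}
v=sys.argv[1]
for n in I: cv2.imwrite(f'pics/{n}{v}.png',I[n][:,:,::-1])
for c,z in zip(('green','blue','yellow','red'),(116,80,42,44)):
    cs,_=cv2.findContours(mask(I['top'],c),cv2.RETR_EXTERNAL,cv2.CHAIN_APPROX_NONE)
    for k in cs:
        if cv2.contourArea(k)>150:
            b=cv2.boundingRect(k);C,a,w,t=rect(cast('top',k[:,0],z));print(c,b,C.round(1),round(a,1),round(w,1),'perp',round((t%np.pi)-np.pi/2,4))
E
python3 m3.py 2; python3 -c "
import cv2,numpy as np
a=cv2.imread('pics/top2.png')[125:255,130:330];b=cv2.imread('pics/scene2.png')[150:250,200:370]
cv2.imwrite('pics/c2.png',np.vstack([cv2.resize(a,(460,300),interpolation=2),cv2.resize(b,(460,270),interpolation=2)]))"
```

```text
t: 7.9
tool_pos: [427.9, -348.1, 276.6]
ee_rot: [-0.001, 0.692, 0.722, -0.0]
contact_force: [0.5, 0.2, -1.5]
grip_width: 1.002
finger_force: 0.0
green (360, 205, 54, 29) [ 447.9 -284. ] 109.8 58.7 perp -0.0164
green (214, 203, 53, 35) [450.3  20. ] 102.1 57.7 perp 0.1897
blue (78, 207, 71, 39) [444.3 297.3] 151.0 65.8 perp 0.1353
yellow (200, 214, 13, 30) [439.9 101.7] 67.0 19.5 perp -1.3337
yellow (273, 202, 12, 31) [465.6 -64.8] 67.8 21.7 perp -1.5181
yellow (274, 123, 88, 37) [ 644.7 -159.8] 199.8 74.4 perp 0.0884
yellow (63, 21, 155, 19) [961.1 279.4] 405.7 46.4 perp -0.0927
red (158, 135, 31, 29) [629.1 179.1] 71.0 68.7 perp 0.0445
red (321, 81, 41, 14) [ 781.5 -224.8] 97.8 26.6 perp -0.1684
```

View pics/c2.png

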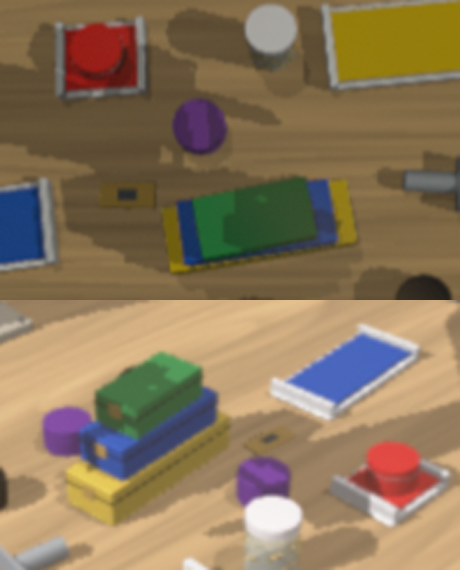

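The tin is flat inside its board and the stack below is intact, with the green box at (450,20) and yaw 0.19. Grasping green with the fingertips above the blue lid.

```bash
python3 -m inch '[[0.093,[0,0.06,0],0],[0.093,[0,0.12,0],0.05],[0.093,[0.01,0.18,0],0.1],[0.093,[0.02,0.24,0],0.144],[0.093,[0.024,0.3,0],0.144],[0.093,[0.024,0.35,0],0.144],[0.093,[0.024,0.3655,-0.04],0.144],[0.093,[0.024,0.3655,-0.1],0.144],[0.093,[0.024,0.3655,-0.15],0.144],[0.093,[0.024,0.3655,-0.175],0.144],[0.093,[0.024,0.3655,-0.1825],0.144],[0.093,[0.024,0.3655,-0.1825],0.144]]'; python3 -m inch '[[0.045,[0,0,0],0],[0.045,[0,0,0],0],[0.045,[0,0,0],0],[0.045,[0,0,0],0],[0.045,[0,0,0],0],[0.045,[0,0,0],0],[0.045,[0,0,0],0]]'
```

```text
t: 9.5
tool_pos: [452.9, 20.8, 95.8]
ee_rot: [0.0, 0.636, 0.771, 0.0]
contact_force: [0.2, -0.3, 0.2]
grip_width: 1.001
finger_force: 0.0
t: 10.38
tool_pos: [453.0, 20.0, 95.3]
ee_rot: [0.0, 0.637, 0.771, 0.0]
contact_force: [-0.7, -0.8, 2.1]
grip_width: 0.601
finger_force: 30.0
```

```bash
python3 -m inch '[[0.045,[0,0,0.02],0],[0.045,[0,0,0.07],0],[0.045,[0,-0.04,0.09],0],[0.045,[0,-0.1,0.09],-0.05],[0.045,[0.003,-0.16,0.09],-0.1],[0.045,[0.006,-0.22,0.09],-0.15],[0.045,[0.01,-0.28,0.09],-0.204],[0.045,[0.0103,-0.325,0.06],-0.204],[0.045,[0.0103,-0.3394,0.01],-0.204],[0.045,[0.0103,-0.3394,-0.04],-0.204],[0.045,[0.0103,-0.3394,-0.06],-0.204],[0.045,[0.0103,-0.3394,-0.065],-0.204]]'; python3 -m inch '[[0.045,[0,0,-0.001],0],[0.045,[0,0,-0.002],0],[0.045,[0,0,-0.003],0],[0.045,[0,0,-0.003],0]]'
```

```text
t: 11.88
tool_pos: [462.5, -318.5, 29.0]
ee_rot: [-0.001, 0.712, 0.702, -0.0]
contact_force: [0.3, -0.0, -0.6]
grip_width: 0.603
finger_force: 30.0
t: 12.38
tool_pos: [463.5, -319.6, 27.8]
ee_rot: [0.001, 0.712, 0.702, 0.0]
contact_force: [-0.7, -0.3, -1.6]
grip_width: 0.599
finger_force: 30.0
```

```bash
python3 -m inch '[[0.045,[0,0,-0.0007],0],[0.045,[0,0,-0.0012],0],[0.045,[0,0,-0.0012],0]]'; python3 -m inch '[[0.075,[0,0,0],0],[0.075,[0,0,0],0],[0.075,[0,0,0],0],[0.075,[0,0,0.05],0],[0.093,[0,0,0.11],0],[0.093,[0,0,0.17],0],[0.093,[-0.03,-0.05,0.22],0],[0.093,[-0.06,-0.1,0.23],0],[0.093,[-0.1,-0.14,0.23],0],[0.093,[-0.1,-0.14,0.23],0]]';python3 m3.py 3;python3 -c "
import cv2,numpy as np
a=cv2.imread('pics/top3.png')[190:250,330:450];b=cv2.imread('pics/scene3.png')[150:310,100:370]
c=cv2.imread('pics/top3.png')[190:250,180:300]
cv2.imwrite('pics/c3.png',np.vstack([np.hstack([cv2.resize(a,(360,180),interpolation=2),cv2.resize(c,(360,180),interpolation=2)]),cv2.resize(b,(720,420),interpolation=2)]))"
```

```text
t: 12.75
tool_pos: [463.5, -319.6, 27.4]
ee_rot: [0.0, 0.712, 0.702, 0.0]
contact_force: [-4.3, 3.9, 10.1]
grip_width: 0.601
finger_force: 30.0
t: 14.0
tool_pos: [360.1, -462.3, 256.1]
ee_rot: [0.0, 0.714, 0.7, -0.001]
contact_force: [-0.1, -0.1, -0.2]
grip_width: 1.002
finger_force: 0.0
green (360, 205, 55, 29) [ 447.9 -285. ] 111.9 58.8 perp -0.0168
blue (78, 207, 71, 39) [444.1 297.4] 152.1 65.5 perp 0.1298
blue (207, 204, 67, 36) [451.5  19.2] 140.6 58.5 perp 0.1356
yellow (200, 214, 13, 30) [439.8 102. ] 67.0 19.5 perp -1.325
yellow (273, 202, 12, 29) [467.1 -65.2] 64.6 17.8 perp -1.428
yellow (274, 123, 88, 37) [ 644.7 -159.8] 199.8 74.4 perp 0.0884
yellow (63, 21, 155, 20) [950.2 280.9] 404.7 53.2 perp -0.0464
red (158, 135, 31, 29) [629.4 178.8] 70.8 68.4 perp 0.0602
red (321, 81, 41, 14) [ 781.6 -224.8] 97.8 26.6 perp -0.1687
```

View pics/c3.png

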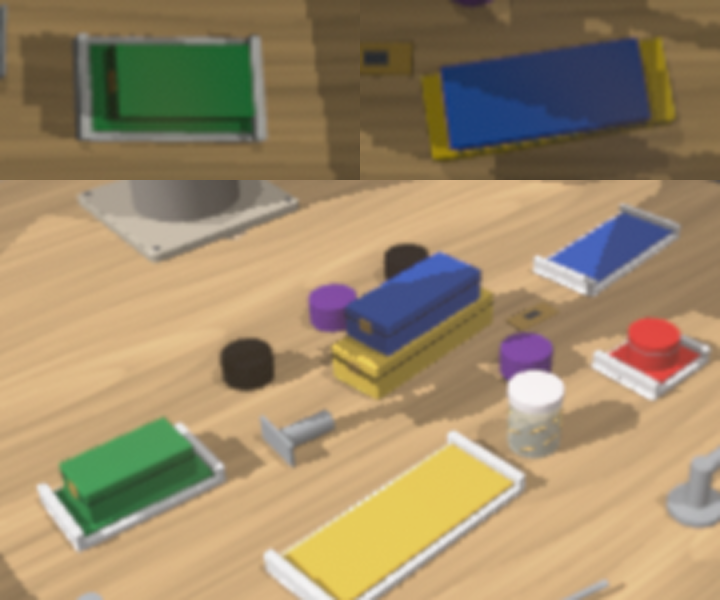

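```bash
python3 -c "
from h import *
print(cast('top',[[391.8,216]],48),cast('top',[[172.2,144.9]],44))"; python3 -m inch '[[0.093,[0.03,0.05,0],0],[0.093,[0.05,0.11,0],0.05],[0.093,[0.07,0.17,0],0.1],[0.093,[0.08,0.23,0],0.15],[0.093,[0.0896,0.29,0],0.15],[0.093,[0.0896,0.35,0],0.15],[0.093,[0.0896,0.41,0],0.15],[0.093,[0.0896,0.46,-0.02],0.15],[0.093,[0.0896,0.4786,-0.07],0.15],[0.093,[0.0896,0.4786,-0.13],0.15],[0.093,[0.0896,0.4786,-0.17],0.15],[0.093,[0.0896,0.4786,-0.185],0.15]]'; python3 -m inch '[[0.093,[0,0,-0.007],0],[0.093,[0,0,-0.014],0],[0.093,[0,0,-0.014],0],[0.05,[0,0,-0.014],0],[0.05,[0,0,-0.014],0],[0.05,[0,0,-0.014],0],[0.05,[0,0,-0.014],0],[0.05,[0,0,-0.014],0],[0.05,[0,0,-0.014],0],[0.05,[0,0,-0.014],0]]'
```

```text
[[ 463.26573781 -320.4517449    48.        ]] [[638.20548483 181.35366814  44.        ]]
t: 15.6
tool_pos: [450.3, 20.9, 68.1]
ee_rot: [-0.002, 0.657, 0.754, -0.001]
contact_force: [0.1, -0.4, 0.1]
grip_width: 1.001
finger_force: 0.0
t: 16.85
tool_pos: [453.0, 19.2, 57.2]
ee_rot: [0.0, 0.657, 0.754, 0.0]
contact_force: [0.4, -0.1, 2.5]
grip_width: 0.642
finger_force: 30.0
```

```bash
python3 -m inch '[[0.05,[0,0,0.02],0],[0.05,[0,0,0.06],0],[0.05,[0,0.04,0.08],0],[0.05,[0,0.1,0.08],-0.005],[0.05,[0,0.16,0.08],-0.005],[0.05,[0,0.22,0.08],-0.005],[0.05,[0,0.27,0.07],-0.005],[0.05,[0.0003,0.3024,0.03],-0.005],[0.05,[0.0003,0.3024,-0.01],-0.005],[0.05,[0.0003,0.3024,-0.025],-0.005],[0.05,[0.0003,0.3024,-0.028],-0.005],[0.05,[0.0003,0.3024,-0.028],-0.005]]'; python3 -m inch '[[0.05,[0,0,-0.001],0],[0.05,[0,0,-0.002],0],[0.05,[0,0,-0.002],0]]'
```

```text
t: 18.35
tool_pos: [454.0, 321.6, 30.2]
ee_rot: [0.0, 0.66, 0.752, 0.001]
contact_force: [-0.1, -0.2, -2.4]
grip_width: 0.646
finger_force: 30.0
t: 18.73
tool_pos: [453.3, 321.7, 27.3]
ee_rot: [0.0, 0.659, 0.752, 0.0]
contact_force: [1.0, 0.1, -2.4]
grip_width: 0.641
finger_force: 30.0
```

```bash
python3 -m inch '[[0.05,[0,0,-0.0007],0],[0.05,[0,0,-0.0007],0]]'
```

```text
t: 18.98
tool_pos: [453.3, 321.7, 27.1]
ee_rot: [0.0, 0.659, 0.752, 0.0]
contact_force: [-2.7, -2.7, 5.8]
grip_width: 0.643
finger_force: 30.0
```

```bash
python3 -m inch '[[0.078,[0,0,0],0],[0.078,[0,0,0],0],[0.078,[0,0,0],0],[0.078,[0,0,0.05],0],[0.093,[0,0,0.11],0],[0.093,[0,-0.02,0.17],0],[0.093,[0,-0.07,0.2],0],[0.093,[0,-0.13,0.2],0],[0.093,[0,-0.19,0.2],0],[0.093,[0,-0.25,0.2],0],[0.093,[0,-0.31,0.2],0],[0.093,[0,-0.37,0.2],0]]'; python3 -m inch '[[0.093,[0,-0.06,0],0],[0.093,[0,-0.12,0],0],[0.093,[-0.01,-0.18,0],0],[0.093,[-0.02,-0.24,0],0],[0.093,[-0.05,-0.3,0],0],[0.093,[-0.08,-0.35,0],0],[0.093,[-0.08,-0.38,0],0],[0.093,[-0.08,-0.38,0],0]]'; python3 m3.py 4;python3 -c "
import cv2,numpy as np
T=cv2.imread('pics/top4.png');f=lambda a,w,h:cv2.resize(a,(w,h),interpolation=2)
cv2.imwrite('pics/c4.png',np.vstack([np.hstack([f(T[195:260,65:165],400,260),f(T[190:255,190:290],400,260)]),np.hstack([f(T[120:180,140:210],350,300),f(cv2.imread('pics/scene4.png')[140:240,210:370],450,300)])]))"
```

```text
t: 20.48
tool_pos: [452.8, -50.2, 226.5]
ee_rot: [0.0, 0.659, 0.752, 0.0]
contact_force: [1.9, 0.1, 0.6]
grip_width: 0.998
finger_force: 0.0
t: 21.48
tool_pos: [372.1, -430.1, 225.8]
ee_rot: [-0.0, 0.66, 0.751, -0.0]
contact_force: [-1.0, 0.8, 0.4]
grip_width: 1.004
finger_force: 0.0
green (360, 205, 55, 29) [ 447.9 -285. ] 111.9 58.8 perp -0.0168
blue (77, 207, 72, 39) [444.1 298.4] 154.3 65.5 perp 0.1327
yellow (200, 202, 85, 42) [453.2  18.1] 184.8 67.3 perp 0.1555
yellow (274, 123, 88, 37) [ 644.7 -159.8] 199.8 74.4 perp 0.0884
yellow (63, 21, 155, 19) [961.1 279.4] 405.7 46.5 perp -0.0932
red (158, 135, 31, 29) [629.4 178.8] 70.8 68.4 perp 0.0602
red (321, 81, 41, 14) [ 781.2 -224.7] 97.9 26.7 perp -0.1569
```

View pics/c4.png

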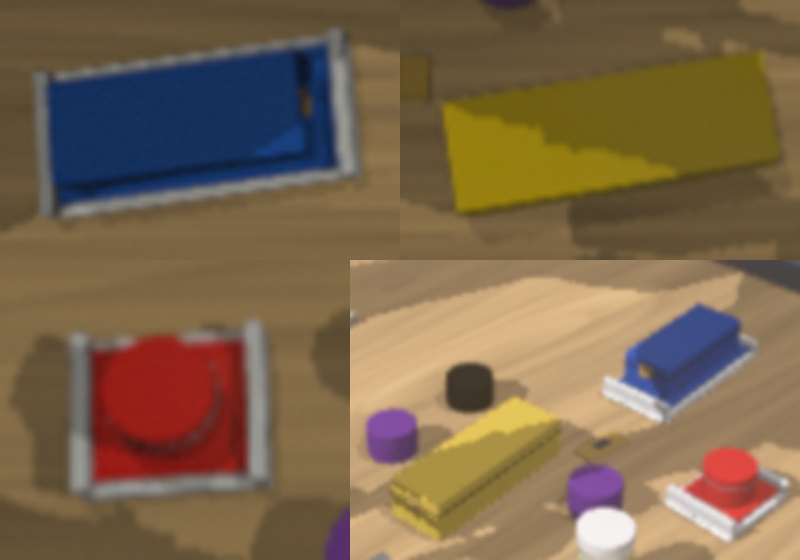

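```bash
python3 -c "
from h import *
print(cast('top',[[108.5,224.4]],50),cast('top',[[172.3,147.3]],44))"; python3 -m inch '[[0.093,[0.03,0.05,0],0],[0.093,[0.05,0.11,0],0.025],[0.093,[0.07,0.17,0],0.025],[0.093,[0.081,0.23,0],0.025],[0.093,[0.081,0.29,0],0.025],[0.093,[0.081,0.35,0],0.025],[0.093,[0.081,0.41,0],0.025],[0.093,[0.081,0.4465,-0.03],0.025],[0.093,[0.081,0.4465,-0.09],0.025],[0.093,[0.081,0.4465,-0.15],0.025],[0.093,[0.081,0.4465,-0.18],0.025],[0.093,[0.081,0.4465,-0.195],0.025]]'; python3 -m inch '[[0.093,[0,0,-0.008],0],[0.093,[0,0,-0.015],0],[0.093,[0,0,-0.015],0],[0.055,[0,0,-0.015],0],[0.055,[0,0,-0.015],0],[0.055,[0,0,-0.015],0],[0.055,[0,0,-0.015],0],[0.055,[0,0,-0.015],0],[0.055,[0,0,-0.015],0]]'
```

```text
[[450.88410212 318.38853168  50.        ]] [[632.27921522 180.90101515  44.        ]]
t: 23.08
tool_pos: [452.2, 19.4, 29.4]
ee_rot: [-0.001, 0.649, 0.761, -0.001]
contact_force: [-0.3, 0.4, 0.3]
grip_width: 1.002
finger_force: 0.0
t: 24.2
tool_pos: [454.4, 18.1, 16.5]
ee_rot: [0.0, 0.65, 0.76, 0.0]
contact_force: [0.9, -0.1, 3.5]
grip_width: 0.684
finger_force: 30.0
```

```bash
python3 -m inch '[[0.055,[0,0,0.02],0],[0.055,[0,0,0.07],0],[0.055,[0,-0.03,0.11],0],[0.055,[0.01,-0.09,0.11],-0.03],[0.055,[0.03,-0.145,0.11],-0.068],[0.055,[0.07,-0.183,0.11],-0.068],[0.055,[0.13,-0.183,0.11],-0.068],[0.055,[0.18,-0.183,0.1],-0.068],[0.055,[0.2018,-0.183,0.06],-0.068],[0.055,[0.2018,-0.183,0.03],-0.068],[0.055,[0.2018,-0.183,0.015],-0.068],[0.055,[0.2018,-0.183,0.014],-0.068]]'; python3 -m inch '[[0.055,[0,0,-0.001],0],[0.055,[0,0,-0.002],0],[0.055,[0,0,-0.002],0]]'
```

```text
t: 25.7
tool_pos: [654.6, -164.6, 28.9]
ee_rot: [-0.001, 0.675, 0.737, -0.001]
contact_force: [0.9, 1.0, -3.9]
grip_width: 0.684
finger_force: 30.0
t: 26.08
tool_pos: [656.0, -164.9, 28.6]
ee_rot: [0.0, 0.675, 0.738, 0.0]
contact_force: [0.6, -0.2, -4.7]
grip_width: 0.687
finger_force: 30.0
```

```bash
python3 -m inch '[[0.055,[0,0,-0.0008],0],[0.055,[0,0,-0.0008],0]]'
```

```text
t: 26.32
tool_pos: [655.8, -164.9, 27.5]
ee_rot: [0.0, 0.675, 0.738, 0.0]
contact_force: [0.2, -0.2, -3.8]
grip_width: 0.686
finger_force: 30.0
```

```bash
python3 -m inch '[[0.055,[0,0,-0.0005],0],[0.055,[0,0,-0.0005],0],[0.055,[0,0,-0.0005],0]]'
```

```text
t: 26.7
tool_pos: [655.9, -164.9, 27.3]
ee_rot: [0.0, 0.675, 0.738, 0.0]
contact_force: [-1.9, -0.0, 1.5]
grip_width: 0.689
finger_force: 30.0
```

```bash
python3 -m inch '[[0.082,[0,0,0],0],[0.082,[0,0,0],0],[0.082,[0,0,0],0],[0.082,[0,0,0.05],0],[0.093,[0,0,0.11],0],[0.093,[-0.02,-0.02,0.17],0],[0.093,[-0.07,-0.05,0.2],0],[0.093,[-0.12,-0.08,0.2],0],[0.093,[-0.17,-0.12,0.2],0],[0.093,[-0.21,-0.16,0.2],0],[0.093,[-0.25,-0.2,0.2],0],[0.093,[-0.28,-0.25,0.2],0]]'; python3 -m inch '[[0.093,[-0.01,-0.04,0],0],[0.093,[-0.01,-0.04,0],0]]'
cat > m5.py <<'E'
from h import *
I={n:get_image(n) for n in('scene','top')}
for n in I: cv2.imwrite(f'pics/{n}5.png',I[n][:,:,::-1])
T=I['top'][:,:,::-1];S=I['scene'][:,:,::-1]
# overlay: outlines expected for a box/tin placed at board centre, drawn as check marks
f=lambda a,w,h:cv2.resize(a,(w,h),interpolation=cv2.INTER_CUBIC)
cv2.imwrite('pics/c5.png',np.vstack([np.hstack([f(T[195:260,65:165],400,260),f(T[190:255,337:437],400,260)]),np.hstack([f(T[120:180,140:210],350,300),f(T[110:170,265:370],450,300)])]))
cv2.imwrite('pics/c5s.png',np.vstack([np.hstack([f(S[150:210,290:370],400,300),f(S[195:245,310:380],400,300)]),np.hstack([f(S[230:300,105:200],400,300),f(S[240:325,190:310],400,300)])]))
E
python3 m5.py
```

```text
t: 28.2
tool_pos: [374.4, -415.9, 227.6]
ee_rot: [0.001, 0.675, 0.738, -0.0]
contact_force: [0.7, 0.1, 0.4]
grip_width: 0.997
finger_force: 0.0
t: 28.45
tool_pos: [364.3, -457.2, 226.8]
ee_rot: [0.0, 0.677, 0.736, -0.0]
contact_force: [0.2, 0.8, -0.3]
grip_width: 1.0
finger_force: 0.0
```

View pics/c5.png

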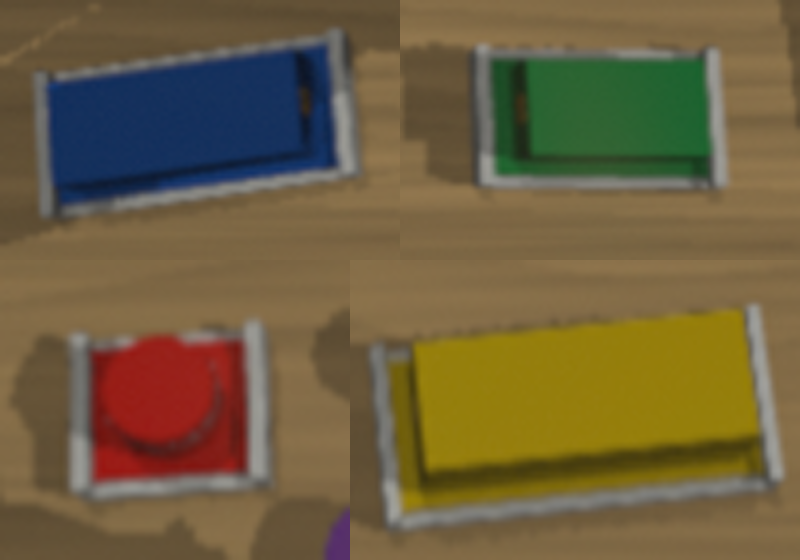

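View pics/c5s.png

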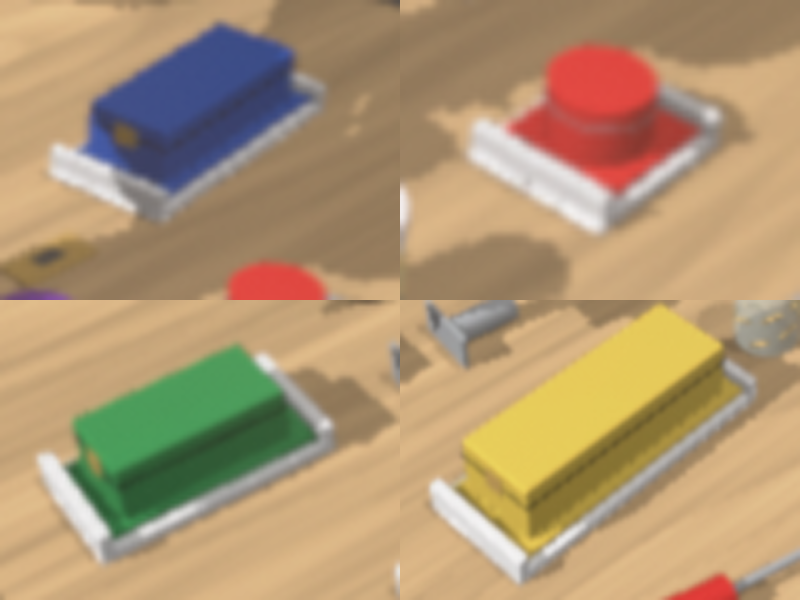

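All four objects lie flat and upright on their liners in both views. I'll check how well they are centred from the top-face corners: blue in the top crop (48,84)…(302,153), green (128,60)…(308,158), yellow (413,342)…(758,438), tin at about (160,391).

```bash
cat > m6.py <<'E'
from h import *
L={'top':{'Y':(655.3,-164.9),'B':(452.3,321.6),'G':(461.7,-319.4),'R':(637.5,184.1)},'scene':{'Y':(658.2,-163.4),'B':(454.5,323.2),'G':(464.7,-318.9),'R':(640.8,185.)}}
D=[('top','B',50,(65,195),(0,0),(4,4),[(48,84),(295,54),(302,153),(55,186)]),
('top','G',48,(337,190),(400,0),(4,4),[(528,60),(710,58),(709,158),(528,157)]),
('top','Y',54,(265,110),(350,260),(450/105,5),[(413,342),(742,310),(758,438),(425,472)]),
('top','R',44,(140,120),(0,260),(5,5),[(160,391)]),
('scene','B',50,(290,150),(0,0),(5,5),[(93,103),(221,25),(293,62),(168,142)]),
('scene','G',48,(105,230),(0,300),(400/95,300/70),[(75,425),(238,346),(290,390),(118,473)]),
('scene','Y',54,(190,240),(400,300),(400/120,300/85),[(463,442),(660,306),(724,349),(527,497)]),
('scene','R',44,(310,195),(400,0),(400/70,6),[(603,80)])]
for n,c,z,o,g,s,P in D:
    p=(np.array(P,float)-g+.5)/s-.5+o;W=cast(n,p,z)[:,:2]
    m=W.mean(0);print(n,c,m.round(1),'minus board',(m-L[n][c]).round(1),np.linalg.norm(np.diff(W,axis=0),axis=1).round(0))
E
python3 m6.py
python3 - <<'E'
import sys;sys.path.insert(0,'.')
from h import *
I=cv2.imread('pics/top5.png')[:,:,::-1].copy()
h=cv2.cvtColor(I,cv2.COLOR_RGB2HSV);m=cv2.inRange(h,(0,0,120),(180,60,255));m[:, :225]=0;m[:,270:]=0;m[:115]=0;m[165:]=0
ys,xs=np.nonzero(m);print('jar',cast('top',[[xs.mean(),ys.mean()]],66),len(xs))
E
```

```text
top B [450.9 319.1] minus board [-1.4 -2.5] [143.  56. 141.]
top G [ 461.9 -319.5] minus board [ 0.2 -0.1] [105.  57. 103.]
top Y [ 653.7 -164. ] minus board [-1.6  0.9] [183.  64. 182.]
top R [636.  182.7] minus board [-1.5 -1.4] []
scene B [461.3 315.5] minus board [ 6.8 -7.7] [139.  65. 135.]
scene G [ 469.1 -318.3] minus board [4.4 0.6] [103.  54. 105.]
scene Y [ 660.6 -165.7] minus board [ 2.4 -2.3] [182.  63. 183.]
scene R [642.3 183.2] minus board [ 1.5 -1.8] []
jar [[647.61283708   3.90198031  66.        ]] 392
```

Only blue reads off-centre along its length, by about −2.5 mm. I'll check its two end gaps directly.

```bash
python3 - <<'E'
from h import *
# edges along the blue box's length axis, subpixel from the brightness profile through its centre line
T=cv2.cvtColor(cv2.imread('pics/top5.png'),cv2.COLOR_BGR2LAB).astype(np.float32)
a=np.radians(0)+0.131; ax=np.array([-np.sin(a),np.cos(a)]); pr=np.array([np.cos(a),np.sin(a)])
i=camera_info('top')
def proj(X):
    q=i['attitude'];p=R.from_quat(np.r_[q[1:],q[0]]).inv().apply(X-i['position'])
    r=np.c_[p[:,0],-p[:,1]]/-p[:,2:];r=r*(1+i['k1']*(r**2).sum(1))[:,None];K=i['camera_matrix'];return r*K[0,0]+K[:2,2]
C=np.array([452.3,321.6])
for z in(50,20):
    s=np.arange(-105,106,3.);acc=0
    for w in(-18,-12,-6,0,6,12):
        X=np.c_[C+s[:,None]*ax+w*pr,np.full(len(s),z)];uv=proj(X).astype(np.float32)
        acc=acc+cv2.remap(T,uv[:,None,0].copy(),uv[:,None,1].copy(),1)[:,0]/6
    print(z);print([(int(k),int(v[0]),int(v[2])) for k,v in zip(s,acc) if abs(k)>60])
E
```

```text
50
[(-105, 104, 138), (-102, 113, 131), (-99, 136, 130), (-96, 137, 129), (-93, 103, 119), (-90, 58, 104), (-87, 46, 100), (-84, 45, 101), (-81, 36, 107), (-78, 31, 119), (-75, 33, 116), (-72, 44, 103), (-69, 52, 98), (-66, 53, 98), (-63, 53, 98), (63, 51, 98), (66, 51, 98), (69, 66, 107), (72, 105, 125), (75, 116, 131), (78, 101, 137), (81, 89, 145), (84, 88, 146), (87, 88, 146), (90, 88, 145), (93, 88, 146), (96, 88, 146), (99, 88, 146), (102, 88, 146), (105, 88, 146)]
20
[(-105, 118, 151), (-102, 113, 150), (-99, 107, 143), (-96, 110, 133), (-93, 129, 130), (-90, 146, 130), (-87, 132, 127), (-84, 85, 114), (-81, 49, 102), (-78, 46, 100), (-75, 45, 100), (-72, 37, 109), (-69, 33, 120), (-66, 35, 113), (-63, 46, 101), (63, 51, 98), (66, 51, 98), (69, 51, 98), (72, 51, 98), (75, 51, 98), (78, 51, 98), (81, 54, 100), (84, 83, 115), (87, 112, 128), (90, 112, 133), (93, 95, 141), (96, 89, 146), (99, 89, 146), (102, 90, 146), (105, 89, 146)]
```

The end gaps put blue within about 1 mm of centre, between cleat edges at −84 and +84. The jar hasn't moved and the arm is clear, so I'm handing in.

```bash
python3 -c "
from workcell import ctrl
print(ctrl.hand_in())"
```

```text
the job is handed in; nothing more can be done
None
```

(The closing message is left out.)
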